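Nip up the slack screw of a screen hinge clamp

TASK

The printing screen is loose because the slotted screw of one of its two hinge clamps is slack (the other clamp has a hand knob and is fine). Take the wide flat driver from the rack, seat its blade fully down in the screw's slot and, keeping it seated with a light push, turn the screw clockwise until it is firmly tight, but do not force it further, or the foot crushes the timber rail. Then put the driver back in its hole in the rack and let go; keep the driver off the screen and leave everything else where it stands.

Things in the scene. Friction and masses are not known exactly. Their poses are not given: they have to be found in the camera images.
- flat_driver: the wide flat screwdriver, 190 mm long, 0.16 kg, the tallest of the rack's three tools and the only one with a square handle (30 x 30 mm, from 90 to 190 mm above the origin; its shoulder sits on the rack). Shank 10 mm thick. Blade 16 mm wide, 2.4 mm thick over its last 11 mm. Origin at the middle of the blade's edge; z up to the handle, x along the blade's width; the handle's flats face x and y
- driver_tip (a point): the middle of the blade's edge (the driver's origin)
- driver_grip (a point): a point on the handle's axis, 150 mm above the blade's edge, 60 mm above the handle's shoulder: a good place to grip
- clamp_screw: the slack slotted screw on one of the two clamps (which one changes): upright cheese head, 24 mm across, 10 mm high. Slot 4 mm wide, 6 mm deep, right across the head. Origin on the axis at the head's underside, 72 mm above the bench; x along the slot, z up. Clockwise from above tightens: a light drag (under 0.1 N m) for 0.25 to 1.1 rad, then the foot bites: 1.5 to 2 N m per rad more
- slot_floor (a point): the middle of the floor of the screw's slot, 76 mm above the bench, 6 mm below the top of the head; x along the slot, z up. Firmly tight is a torque of 0.28 N m at the driver (0.25 to 0.33 is good); from 0.4 N m the rail may be crushed. Let go, the screw relaxes a little and stays tight
- foot_face (a point): the underside of the clamp's foot, a round pad 20 mm across under the upper jaw, on the rail's top 50 mm above the bench: it presses down on the rail when the screw is tight. It sinks only about 0.1 mm, far too little to be seen
- slot_bush: the fixed round threaded bush, 32 mm across, 8 mm high, in which the slotted screw turns, on the upper jaw; origin at the centre of its underside, 62 mm above the bench
- knob_bush: the bush of the other clamp, with a black three-lobed hand knob 44 mm across; its top is 32 mm above its origin. Already tight, leave it alone
- press: the fixed plywood print board, 430 x 360 x 18 mm, with two grey hinge clamps along its edge near the robot, their screws 100 mm to either side (y) of its origin. Origin on the bench midway between the screws; x points along the board away from the robot. The rail's top is 50 mm, the upper jaws 62 mm above the bench
- screen: the printing screen held in the clamps: timber frame 340 x 300 x 29 mm, rails 36 mm wide, with a delicate mesh stretched 22 mm above the bench within it. Origin under its centre, 21 mm above the bench
- rack: the fixed wooden rack: a board 250 x 68 x 18 mm, its top 105 mm above the bench, on two end panels, with three round holes 21 mm wide in a row, 75 mm apart. Origin on the bench under the middle hole, x along the row. Which tool stands in which hole changes
- thin_driver: a thin screwdriver with a round black handle 28 mm across, 152 mm long, in the rack; leave it
- awl: an awl with a wooden bulb handle 36 mm across, 130 mm long, in the rack; leave it
- squeegee: a wooden squeegee, 200 x 78 mm, 28 mm high, lying on the mesh; leave it. Origin under its middle
- ink_tub: a lidded ink tub, 110 mm across, 130 mm high; leave it
- cup: a plastic mug, 84 mm across, 85 mm high; leave it
- tub_lid: a flat tub lid, 120 mm across, 9 mm high; leave it
- tape: a roll of tape, 96 mm across, 24 mm high, lying flat; leave it
- ink_knife: an ink spatula lying on the bench; leave it
Things that resemble listed ones, but are neither listed nor needed, are in the scene too. What is shaped like the flat_driver but turquoise is not meant.

How it is judged:
By the outcome, as a careful person would: the job done as asked, in the order asked, and still so for the second after the job is handed in, with the robot touching nothing.
It also fails if it takes over 67 s, if anything falls off the work surface, if the arm or the gripper's body presses on something with over 40 N, if the wrist force passes 120 N, or if a joint passes its speed limit or range.

ROBOT

A 6-joint arm with a two-finger parallel gripper is mounted at the origin on the work surface. World frame = base frame: x ahead of the robot, y to its left, z up, the work surface at z = 0. Lengths are in mm, angles in degrees, forces in N, time in s.
With the tool pointing down it reaches from about 300 to 850 mm from the base axis. Payload 4.2 kg.
Tool frame: the origin (TCP) lies at the very end of the fingers, on their centre line; the grasp point (between the pads) lies 19 mm behind it (env.grasp_offset is the distance from the TCP to the grasp point, in mm); z points along the fingers, y is the line along which they close (so a half turn about z gives the same grasp; the last joint's range is limited). The gripper opens to 91 mm and grips with 3 to 60 N. Pads are 32 mm wide; open, the fingers measure 118 mm over their backs; the gripper's body (76 mm by 178 mm) begins 60 mm behind the grasp point.
Start: joints at [63.083, 18.312, 89.639, -0, 72.044, -1.146], TCP at [250.008, 517.825, 178.576] pointing down, gripper open.
Joint ranges: [-177.97, 177.97], [-48.28, 115.42], [12.27, 149.76], [-77.06, 257.06], [2.81, 150.46], [-146.56, 146.56]. Speed limits (degrees/s): [147.25, 147.25, 180, 180, 180, 180].

INTERFACE

Orientations are given as [roll, pitch, yaw] about the fixed x, y, z axes, in that order (R = Rz(yaw) Ry(pitch) Rx(roll)).
In Python, from workcell import env gives the robot as it stands. The module is installed in compiled form; this text tells all that it offers.
- The arm moves only by the tool send_rows, never from a script. Its argument "motion" is a list of rows, each an object of numbers: "tx", "ty", "tz": the shift along the tool's x, y, z in units of 500 mm (1.0 is 500 mm); "rx", "ry", "rz": the turn, a rotation vector about the tool's x, y, z in units of 30 degrees (1.0 is 30 degrees); "gripper": the closure, from -1 (fully open) to 1 (shut). In form: [{"tx": .., "ty": .., "tz": .., "rx": .., "ry": .., "rz": .., "gripper": ..}, ...]. A call has 1 to 12 rows; each row shifts and turns the commanded pose from where the row before left it, along the tool's axes as they then stand; what a row does not reach is not made up. A row lasts 1/8 s, in which the tool goes at most 62.5 mm and 10.7 degrees, less where a joint would pass 70% of its speed; a pose out of reach is approached as far as the arm can. A call with a number of a shift or a turn outside -1 to 1 is refused whole. A call with a gripper value outside its range is refused whole. The fingers move at their own pace and stop on an object; "grip_force" is the grip in N (left out, the last holds). Time passes only in rows, so rows that do not move let the fingers close. It gives the time, the measured TCP pose, the force, the opening and the grip force at its end, in the units of the state.
- env.state(): the state, without advancing time (a new reading comes with each control period).
- env.grab_frame(name): name is "scene" or "top"; returns a dict with "frame" (480x640x3 uint8, red, green, blue), "vertical_fov" (degrees; the focal length in pixels is half the picture's height over the tangent of half this angle, whatever the lens; pixels are square), "cx", "cy" (the principal point, pixels), "rvec" (rotation vector, rad) and "tvec" (3), from world to camera coordinates, as OpenCV has them. Camera axes: x right, y down, z forward; pixel columns grow to the right and rows downward; lengths in mm; the calibration is good to about 2 mm. A picture is of the moment at which its call begins. There is no depth.
- env.job_done(): hands the job in; it is judged then, once.
The state is a dict: "time_s": time; "qpos": joint angles; "qvel": joint speeds; "effort": joint torques, N m; "ee_pos": TCP position; "ee_rot": TCP orientation; "force": force on the tool from outside, world axes, zero at the start; "torque": the same for the moment, N m; "gripper_width": finger opening in mm; "gripper_force": force on a finger pad.
Only numpy, scipy, OpenCV 4.12 (cv2) and the standard library are available. Lean on these libraries where they do the work, as an engineer would, in place of code of your own. Each camera call takes 0.05 s, during which the arm holds its last target. There are 200 camera calls.

## Working session

There is one attempt and no reset: what is moved stays moved. The work goes in short steps, Python scripts to look and compute and a tool call to move; the robot and the scene stay as the last step left them, time stands still between calls to the robot, and variables do not carry over. Pictures are saved under pics/ and viewed, at most 10 in all, crops included, and the job is handed in when it is done.

Besides the shell and the picture viewer there is one more tool, called after "Call:" as name([rows], argument=value, ...), one row to a line, values as JSON. send_rows: Moves the arm, as the interface text tells. Shifts and turns lie within -1 to 1; 1 stands for 500 mm of shift or 30 degrees of turn. Its arguments: {"type":"object","properties":{"motion":{"type":"array"},"grip_force":{"type":"number"}},"required":["motion"]}

```bash
mkdir -p pics; cat > h.py <<'E'
import numpy as np, cv2
from workcell import env
def cam(n):
    d=env.grab_frame(n); f=240/np.tan(np.radians(d["vertical_fov"])/2)
    K=np.array([[f,0,d["cx"]],[0,f,d["cy"]],[0,0,1.]])
    return d["frame"],K,cv2.Rodrigues(np.array(d["rvec"],float))[0],np.array(d["tvec"],float).ravel()
def back(c,u,v,z):
    _,K,R,t=c; o=-R.T@t; r=R.T@np.linalg.inv(K)@[u,v,1]
    return o+r*(z-o[2])/r[2]
def proj(c,p):
    _,K,R,t=c; q=K@(R@np.array(p,float)+t); return q[:2]/q[2]
def save(c,name,box=None,s=1):
    im=c[0][...,::-1]
    if box: im=im[box[1]:box[3],box[0]:box[2]]
    cv2.imwrite("pics/"+name,cv2.resize(im,None,fx=s,fy=s,interpolation=cv2.INTER_CUBIC))
E
python3 - <<'E'
from h import *
for n in("scene","top"):
    c=cam(n); save(c,n+"0.png"); print(n,c[1][0,0],-c[2].T@c[3],c[2][2])
print(env.state())
E
```

```text
scene 554.5891961157661 [1068.01237187  618.42536712 1028.19892239] [-0.4552021  -0.47068402 -0.75580923]
top 453.4907642331916 [ 349.4090078    48.46577309 1133.87057148] [ 0.17604572 -0.01075764 -0.98432321]
{'time_s': 0.1, 'qpos': array([ 6.30850657e+01,  1.83472761e+01,  8.96965161e+01, -1.95456834e-03,
        7.20439866e+01, -1.14429563e+00]), 'qvel': array([-0.0535695 , -0.05700566, -0.16070227, -0.05408874, -0.03696852,
        0.00662793]), 'effort': array([ 7.91638777e-04, -4.13333631e+01, -2.32511115e+01,  7.30170845e-02,
        4.22592403e-02, -4.90895525e-05]), 'ee_pos': array([249.7694361 , 517.38295002, 177.8310811 ]), 'ee_rot': array([-1.79912202e+02,  1.05095157e-04,  1.54229965e+02]), 'force': array([ 0.64768422, -0.27929874,  0.58538188]), 'torque': array([-0.0198231 ,  0.0258299 ,  0.01329626]), 'gripper_force': 0.0, 'gripper_width': 91.45682359301583}
```

View pics/scene0.png

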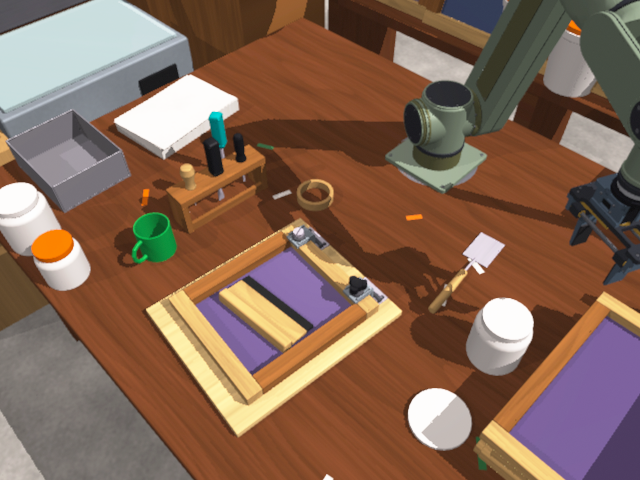

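View pics/top0.png

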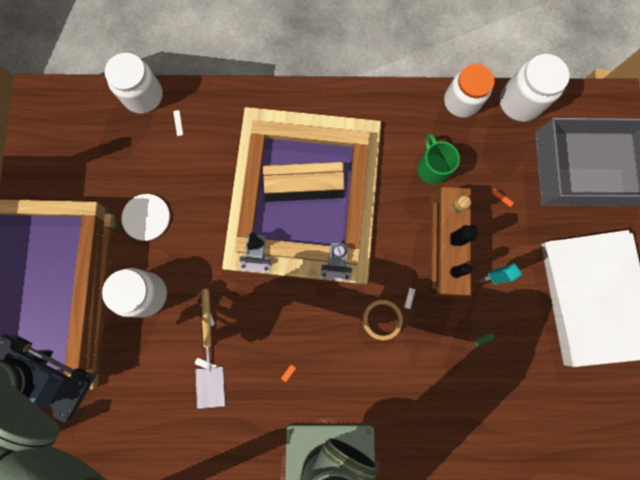

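The scene picture shows the awl (187,172), a black tall handle (213,155), a thin black handle (239,148) and a turquoise look-alike (217,128) behind the rack. The top picture shows the slotted screw at (338,250) and the knob at (255,241). Next I take enlarged crops.

```bash
python3 - <<'E'
from h import *
a=cam("scene"); b=cam("top")
def cr(c,x0,y0,x1,y1,s): return cv2.resize(c[0][y0:y1,x0:x1,::-1],None,fx=s,fy=s,interpolation=cv2.INTER_CUBIC)
A=cr(a,160,105,280,230,4.8); B=cr(b,415,180,535,305,2.4)
cv2.imwrite("pics/c1.png",cr(a,165,105,275,225,5))
t=np.hstack([cr(b,425,185,525,300,4),cr(b,305,230,375,287.__int__(),4)[:460] if 0 else cv2.copyMakeBorder(cr(b,305,230,375,287,5),0,460-285,0,0,cv2.BORDER_CONSTANT)])
cv2.imwrite("pics/c2.png",t); print(t.shape)
cv2.imwrite("pics/c3.png",cr(a,275,215,395,305,6))
E
```

```text
File "<stdin>", line 6
    t=np.hstack([cr(b,425,185,525,300,4),cr(b,305,230,375,287.__int__(),4)[:460] if 0 else cv2.copyMakeBorder(cr(b,305,230,375,287,5),0,460-285,0,0,cv2.BORDER_CONSTANT)])
                                                             ^
SyntaxError: invalid decimal literal
```

```bash
python3 - <<'E'
from h import *
a=cam("scene"); b=cam("top")
def cr(c,x0,y0,x1,y1,s): return cv2.resize(c[0][y0:y1,x0:x1,::-1],None,fx=s,fy=s,interpolation=cv2.INTER_CUBIC)
cv2.imwrite("pics/c1.png",np.hstack([cr(a,165,105,275,225,5)[:560],cr(a,285,220,325,332-0,5)[:560]][:1]))
cv2.imwrite("pics/c2.png",np.hstack([cr(b,425,185,525,300,4),cr(b,320,236,356,282,10)]))
cv2.imwrite("pics/c3.png",cr(a,282,222,332,260,14))
E
```

```text
(no output)
```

View pics/c1.png

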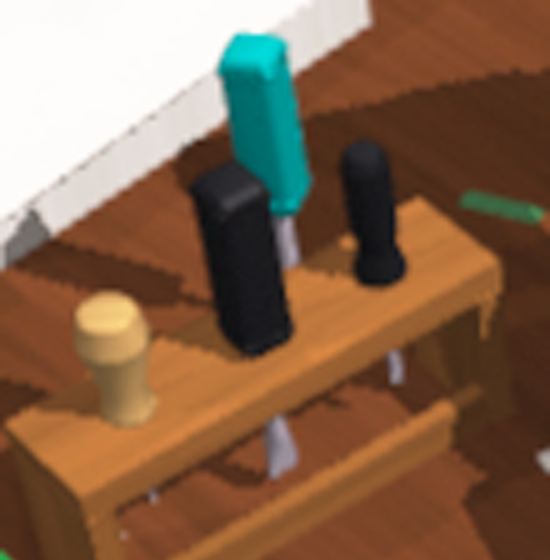

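View pics/c2.png

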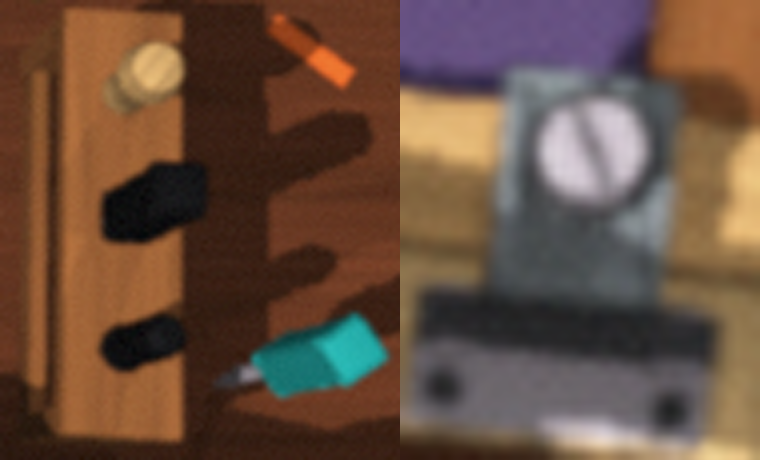

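View pics/c3.png

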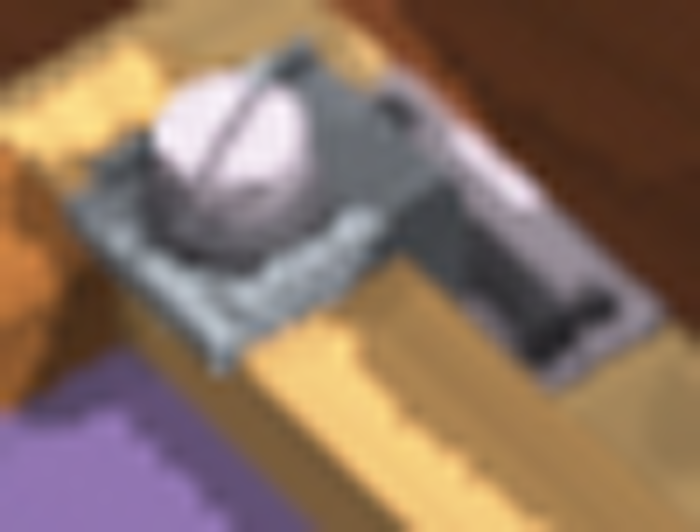

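The candidates are:
- Black square tall handle: c1 (240,260), c2 (155,200).
- Turquoise square handle: c1 (265,130). It is the wrong colour and stands outside the rack.
- Round black handle: c1 (375,215).

The black square handle in the middle hole is the flat_driver. The screw head is at top pixel (339,251), with the slot running about along image (3,9). I measure these now, with a brightened view of the handle.

```bash
python3 - <<'E'
from h import *
a=cam("scene"); b=cam("top")
def cr(c,x0,y0,x1,y1,s,g=1):
    im=c[0][y0:y1,x0:x1,::-1].astype(float)/255
    im=(np.clip(im*(3.5 if g else 1),0,1)**(.6 if g else 1)*255).astype(np.uint8)
    return cv2.resize(im,None,fx=s,fy=s,interpolation=cv2.INTER_CUBIC)
cv2.imwrite("pics/d1.png",np.hstack([cr(a,198,132,230,180,12),cr(b,443,218,477,253-5+18-0,12)[:576]]))
P=lambda o,s,u,v:((u+.5)/s-.5+o[0],(v+.5)/s-.5+o[1])
tri=lambda pa,pb:(lambda X:(X[:3]/X[3]).ravel())(cv2.triangulatePoints(a[1]@np.c_[a[2],a[3]],b[1]@np.c_[b[2],b[3]],np.array(pa,float).reshape(2,1),np.array(pb,float).reshape(2,1)))
print("screw top view",back(b,*P((320,236),10,193,150),82),"scene",back(a,*P((282,222),14,232,125),82))
q=[back(b,*P((320,236),10,u,v),82) for u,v in((180,103),(211,197))]; print("slot",q,np.degrees(np.arctan2(*(q[1]-q[0])[1::-1])))
q=[back(a,*P((282,222),14,u,v),82) for u,v in((268,75),(200,180))]; print("slot",q,np.degrees(np.arctan2(*(q[1]-q[0])[1::-1])))
print("turq",tri(P((165,105),5,252,55),P((425,185),4,355,345)))
print("rack corners",[back(b,*P((425,185),4,u,v),105) for u,v in((65,10),(183,14),(183,440),(60,435))])
print("knob",back(b,255,240,94))
E
```

```text
screw top view [507.23683773 -19.42715645  82.        ] scene [506.30740607 -20.36157613  82.        ]
slot [array([518.38998078, -16.44788191,  82.        ]), array([496.1286224 , -23.56736945,  82.        ])] -162.26501122850436
slot [array([494.51171467, -24.16022209,  82.        ]), array([518.26070955, -15.35180541,  82.        ])] 20.349635884085586
turq [ 448.69588913 -378.95582197  186.1423057 ]
rack corners [array([ 656.0254933 , -259.89474918,  105.        ]), array([ 653.97568372, -329.64468722,  105.        ]), array([ 404.163613 , -315.0884883,  105.       ]), array([ 406.77000389, -245.40765193,  105.        ])]
knob [529.43301686 176.16638497  94.        ]
```

View pics/d1.png

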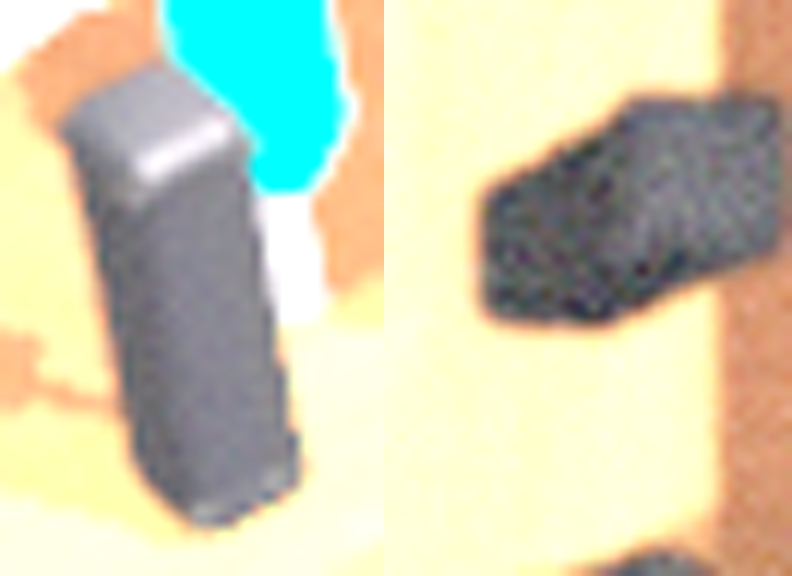

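Both views clearly show the square handle. I fit a box model of it to these outlines.

```bash
python3 - <<'E'
from h import *
from scipy.optimize import least_squares
a=cam("scene"); b=cam("top")
P=lambda o,s,u,v:((u+.5)/s-.5+o[0],(v+.5)/s-.5+o[1])
A=[P((198,132),12,*p) for p in((70,150),(105,92),(200,95),(240,140),(262,250),(285,390),(265,505),(170,500),(110,320),(90,230))]
B=[P((443,218),12,u-384,v) for u,v in((700,97),(778,140),(778,210),(700,280),(655,305),(550,322),(484,290),(484,230),(530,165),(590,130))]
def box(x,y,w,r=0):
    w=np.radians(w); return [(x+15*(i*np.cos(w)-j*np.sin(w)),y+15*(i*np.sin(w)+j*np.cos(w)),z) for z in(105,205) for i in(-1,1) for j in(-1,1)]
def res(p,s=0):
    o=[]
    for c,pts,dx in((a,A,0),(b,B,0)):
        h=cv2.convexHull(np.float32([proj(c,q) for q in box(*p)])); o+=[cv2.pointPolygonTest(h,tuple(map(float,q)),True) for q in pts]
    return np.array(o)
for w in(-30,-10,0,10,30):
    r=least_squares(res,[530,-287,w],diff_step=1e-3,loss="soft_l1"); print(r.x,r.cost)
print(res(r.x).round(1))
s=env.state(); print(s["ee_pos"],s["ee_rot"])
E
```

```text
[ 530.34961915 -287.23580531  -27.5441251 ] 17.64400342232544
[ 530.906133   -286.31093784  -34.12318631] 17.889591771355857
[ 530.22892928 -287.70348448    0.        ] 21.877640051491184
[ 530.27593051 -285.2775723    37.51031738] 18.12985389467102
[ 530.78278578 -286.40994356   35.36134395] 18.385037023873576
[ 1.2  1.7  2.2  1.5  1.3  1.5  2.4  3.6  1.9  1.8  2.5  1.3  1.   0.1
 -0.1  2.5  1.8  2.  -0.1  0.1]
[249.95940073 517.75703358 178.42948662] [-1.79988355e+02  6.99314063e-04  1.54230034e+02]
```

```bash
cat > fit.py <<'E'
from h import *
from scipy.optimize import minimize
a=cam("scene"); b=cam("top")
P=lambda o,s,u,v:((u+.5)/s-.5+o[0],(v+.5)/s-.5+o[1])
A=[P((198,132),12,*p) for p in((70,150),(105,92),(200,95),(240,140),(262,250),(285,390),(265,505),(170,500),(110,320),(90,230))]
B=[P((443,218),12,u-384,v) for u,v in((700,97),(778,140),(778,210),(700,280),(655,305),(550,322),(484,290),(484,230),(530,165),(590,130))]
def box(x,y,w,r=0):
    w=np.radians(w); return [(x+15*(i*np.cos(w)-j*np.sin(w)),y+15*(i*np.sin(w)+j*np.cos(w)),z) for z in(105,205) for i in(-1,1) for j in(-1,1)]
def res(p):
    o=[]
    for c,pts in((a,A),(b,B)):
        h=cv2.convexHull(np.float32([proj(c,q) for q in box(*p)])); o+=[cv2.pointPolygonTest(h,tuple(map(float,q)),True) for q in pts]
    return np.array(o)
for w in range(-45,45,10):
    f=lambda p:(res((p[0],p[1],w))**2).sum()
    r=minimize(f,[530,-287],method="Nelder-Mead"); print(w,r.x,r.fun)
r=minimize(lambda p:(res((p[0],p[1],p[2]))**2).sum(),[530,-287,-5],method="Nelder-Mead",options=dict(initial_simplex=[[530,-287,-15],[534,-287,5],[530,-283,5],[530,-291,10]]));print(r.x,r.fun,res(r.x).round(1))
E
python3 fit.py
```

```text
-45 [ 530.70170039 -284.52102651] 63.82010696497389
-35 [ 530.96208104 -286.96341682] 61.70542872483537
-25 [ 530.43402734 -287.38947669] 60.216253006528156
-15 [ 530.43197165 -287.39034119] 64.5303363375669
-5 [ 530.28643593 -287.41304144] 66.9243586290889
5 [ 530.1289876 -287.4126173] 71.02629123487759
15 [ 530.75719193 -287.95520349] 73.29371585323521
25 [ 529.96230273 -287.49723842] 63.782489249243014
35 [ 530.5406688  -286.87951981] 62.172336905969296
[ 530.46551002 -287.36938871  -28.15923271] 59.34401133179489 [-0.3  1.8  1.9 -0.3 -0.4 -0.2  2.6  1.7  0.1 -0.   2.4  2.6  1.2  2.2
  1.9  2.5  2.4  1.4  1.6  1.8]
```

```bash
sed -i 's/def box(x,y,w,r=0):/S=13\ndef box(x,y,w):/; s/x+15\*/x+S*/; s/y+15\*/y+S*/; /^r=mini/d; /^for w/,$d' fit.py; cat >> fit.py <<'E'
for S in (11,12,13,14):
  for w in range(-45,45,10):
    r=minimize(lambda p:(res((p[0],p[1],w))**2).sum(),[530,-287],method="Nelder-Mead"); print(S,w,r.x.round(1),r.fun.round(1), res((*r.x,w)).round(1)[[0,3,4,5,8,9]] if r.fun<15 else "")
E
python3 fit.py
```

```text
11 -45 [ 530.4 -287.1] 22.8 
11 -35 [ 530.6 -287.2] 30.1 
11 -25 [ 530.3 -287.4] 24.5 
11 -15 [ 530.4 -287.4] 11.4 [-1.2 -1.2 -1.3 -1.  -0.8 -0.9]
11 -5 [ 530.3 -287.4] 5.9 [-0.7 -0.7 -0.8 -0.6 -0.3 -0.4]
11 5 [ 530.3 -287.4] 8.2 [-0.4 -0.4 -0.5 -0.3 -0.  -0.1]
11 15 [ 530.2 -287.4] 15.7 
11 25 [ 530.1 -286.9] 27.4 
11 35 [ 530.3 -286.6] 24.7 
12 -45 [ 530.3 -286.5] 19.9 
12 -35 [ 530.7 -287.2] 24.3 
12 -25 [ 530.4 -287.4] 19.6 
12 -15 [ 530.4 -287.4] 9.6 [-0.6 -0.6 -0.8 -0.5 -0.3 -0.4]
12 -5 [ 530.3 -287.4] 5.5 [-0.1 -0.1 -0.2 -0.   0.2  0.1]
12 5 [ 530.2 -287.4] 8.4 [0.2 0.2 0.1 0.3 0.5 0.4]
12 15 [ 530.2 -287.4] 15.0 
12 25 [ 530.1 -287.4] 22.3 
12 35 [ 530.3 -286.4] 19.7 
13 -45 [ 530.3 -286.3] 26.1 
13 -35 [ 530.8 -287.1] 27.7 
13 -25 [ 530.4 -287.4] 23.8 
13 -15 [ 530.4 -287.4] 17.9 
13 -5 [ 530.3 -287.4] 15.6 
13 5 [ 530.2 -287.4] 18.9 
13 15 [ 530.6 -287.8] 24.4 
13 25 [ 530.1 -287.4] 26.7 
13 35 [ 530.3 -286.2] 24.5 
14 -45 [ 530.6 -284.9] 40.2 
14 -35 [ 530.9 -287. ] 40.1 
14 -25 [ 530.4 -287.4] 37.4 
14 -15 [ 530.4 -287.4] 36.2 
14 -5 [ 530.3 -287.4] 36.1 
14 5 [ 530.2 -287.4] 39.7 
14 15 [ 530.7 -287.9] 43.8 
14 25 [ 530.  -287.4] 40.5 
14 35 [ 530.3 -286.1] 39.0
```

Call:
send_rows([
  {"tz":-0.08,"rz":-0.25,"gripper":-1},
  {"tz":-0.08,"rz":-0.25,"gripper":-1},
  {"tz":-0.07,"rz":-0.25,"gripper":-1},
  {"tx":-0.0466,"ty":-0.1125,"gripper":-1},
  {"tx":-0.0466,"ty":-0.1125,"gripper":-1},
  {"tx":-0.0466,"ty":-0.1125,"gripper":-1},
  {"tx":-0.0466,"ty":-0.1125,"gripper":-1},
  {"tx":-0.0466,"ty":-0.1125,"gripper":-1},
  {"tx":-0.0466,"ty":-0.1125,"gripper":-1},
  {"tx":-0.0466,"ty":-0.1125,"gripper":-1},
  {"tx":-0.0466,"ty":-0.1125,"gripper":-1},
  {"tx":-0.0466,"ty":-0.1125,"gripper":-1},
])

```text
invalid input at $.motion[0]: expected keys tx, ty, tz, rx, ry, rz, gripper
```

Call:
send_rows([
  {"tx":-0.0466,"ty":-0.1125,"gripper":-1},
  {"tx":-0.0466,"ty":-0.1125,"gripper":-1},
  {"tx":-0.0466,"ty":-0.1125,"gripper":-1},
  {"tx":-0.0466,"ty":-0.1125,"gripper":-1},
  {"tx":-0.0466,"ty":-0.1125,"gripper":-1},
  {"tx":0,"gripper":-1},
  {"tx":0,"gripper":-1},
])

```text
invalid input at $.motion[0]: expected keys tx, ty, tz, rx, ry, rz, gripper
```

All keys are required in each row.

Call:
send_rows([
  {"tx":0,"ty":0,"tz":-0.08,"rx":0,"ry":0,"rz":-0.25,"gripper":-1},
  {"tx":0,"ty":0,"tz":-0.08,"rx":0,"ry":0,"rz":-0.25,"gripper":-1},
  {"tx":0,"ty":0,"tz":-0.07,"rx":0,"ry":0,"rz":-0.25,"gripper":-1},
  {"tx":-0.0466,"ty":-0.1125,"tz":0,"rx":0,"ry":0,"rz":0,"gripper":-1},
  {"tx":-0.0466,"ty":-0.1125,"tz":0,"rx":0,"ry":0,"rz":0,"gripper":-1},
  {"tx":-0.0466,"ty":-0.1125,"tz":0,"rx":0,"ry":0,"rz":0,"gripper":-1},
  {"tx":-0.0466,"ty":-0.1125,"tz":0,"rx":0,"ry":0,"rz":0,"gripper":-1},
  {"tx":-0.0466,"ty":-0.1125,"tz":0,"rx":0,"ry":0,"rz":0,"gripper":-1},
  {"tx":-0.0466,"ty":-0.1125,"tz":0,"rx":0,"ry":0,"rz":0,"gripper":-1},
  {"tx":-0.0466,"ty":-0.1125,"tz":0,"rx":0,"ry":0,"rz":0,"gripper":-1},
  {"tx":-0.0466,"ty":-0.1125,"tz":0,"rx":0,"ry":0,"rz":0,"gripper":-1},
  {"tx":-0.0466,"ty":-0.1125,"tz":0,"rx":0,"ry":0,"rz":0,"gripper":-1},
])

```text
time_s: 2.1
ee_pos: [430.8, -1.5, 293.9]
ee_rot: [180.0, 0.1, 176.7]
force: [1.4, 0.6, 0.4]
gripper_width: 91.3
gripper_force: 0.0
```

Call:
send_rows([
  {"tx":-0.0466,"ty":-0.1125,"tz":0,"rx":0,"ry":0,"rz":0,"gripper":-1},
  {"tx":-0.0466,"ty":-0.1125,"tz":0,"rx":0,"ry":0,"rz":0,"gripper":-1},
  {"tx":-0.0466,"ty":-0.1125,"tz":0,"rx":0,"ry":0,"rz":0,"gripper":-1},
  {"tx":-0.0466,"ty":-0.1125,"tz":0,"rx":0,"ry":0,"rz":0,"gripper":-1},
  {"tx":-0.0466,"ty":-0.1125,"tz":0,"rx":0,"ry":0,"rz":0,"gripper":-1},
  {"tx":0,"ty":0,"tz":0,"rx":0,"ry":0,"rz":0,"gripper":-1},
  {"tx":0,"ty":0,"tz":0,"rx":0,"ry":0,"rz":0,"gripper":-1},
])

```text
time_s: 2.98
ee_pos: [530.4, -286.6, 293.2]
ee_rot: [179.9, -0.0, 176.7]
force: [-0.7, 0.4, 0.8]
gripper_width: 91.2
gripper_force: 0.0
```

Call:
send_rows([
  {"tx":0,"ty":-0.001,"tz":0.1,"rx":0,"ry":0,"rz":0,"gripper":-1},
  {"tx":0,"ty":0,"tz":0.1,"rx":0,"ry":0,"rz":0,"gripper":-1},
  {"tx":0,"ty":0,"tz":0.06,"rx":0,"ry":0,"rz":0,"gripper":-1},
  {"tx":0,"ty":0,"tz":0.034,"rx":0,"ry":0,"rz":0,"gripper":-1},
  {"tx":0,"ty":0,"tz":0,"rx":0,"ry":0,"rz":0,"gripper":1},
  {"tx":0,"ty":0,"tz":0,"rx":0,"ry":0,"rz":0,"gripper":1},
  {"tx":0,"ty":0,"tz":0,"rx":0,"ry":0,"rz":0,"gripper":1},
  {"tx":0,"ty":0,"tz":0,"rx":0,"ry":0,"rz":0,"gripper":1},
  {"tx":0,"ty":0,"tz":0,"rx":0,"ry":0,"rz":0,"gripper":1},
  {"tx":0,"ty":0,"tz":0,"rx":0,"ry":0,"rz":0,"gripper":1},
], grip_force=35)

```text
time_s: 4.22
ee_pos: [530.7, -287.6, 146.6]
ee_rot: [180.0, 0.0, 176.7]
force: [0.2, -0.7, 0.0]
gripper_width: 34.1
gripper_force: 0.0
```

Call:
send_rows([
  {"tx":0,"ty":0,"tz":0,"rx":0,"ry":0,"rz":0,"gripper":1},
  {"tx":0,"ty":0,"tz":0,"rx":0,"ry":0,"rz":0,"gripper":1},
  {"tx":0,"ty":0,"tz":0,"rx":0,"ry":0,"rz":0,"gripper":1},
])

```text
time_s: 4.6
ee_pos: [530.7, -287.6, 146.5]
ee_rot: [180.0, 0.0, 176.7]
force: [0.3, -0.0, -0.6]
gripper_width: 30.0
gripper_force: 35.0
```

Call:
send_rows([
  {"tx":0,"ty":0,"tz":-0.06,"rx":0,"ry":0,"rz":0,"gripper":1},
  {"tx":0,"ty":0,"tz":-0.12,"rx":0,"ry":0,"rz":0,"gripper":1},
  {"tx":0,"ty":0,"tz":-0.12,"rx":0,"ry":0,"rz":0,"gripper":1},
  {"tx":0.0157,"ty":0.1064,"tz":0,"rx":0,"ry":0,"rz":0,"gripper":1},
  {"tx":0.0157,"ty":0.1064,"tz":0,"rx":0,"ry":0,"rz":0,"gripper":1},
  {"tx":0.0157,"ty":0.1064,"tz":0,"rx":0,"ry":0,"rz":0,"gripper":1},
  {"tx":0.0157,"ty":0.1064,"tz":0,"rx":0,"ry":0,"rz":0,"gripper":1},
  {"tx":0.0157,"ty":0.1064,"tz":0,"rx":0,"ry":0,"rz":0,"gripper":1},
  {"tx":0,"ty":0,"tz":0,"rx":0,"ry":0,"rz":-0.25,"gripper":1},
  {"tx":0,"ty":0,"tz":0.06,"rx":0,"ry":0,"rz":-0.25,"gripper":1},
  {"tx":0,"ty":0,"tz":0.05,"rx":0,"ry":0,"rz":-0.25,"gripper":1},
  {"tx":0,"ty":0,"tz":0,"rx":0,"ry":0,"rz":0,"gripper":1},
])

```text
time_s: 6.1
ee_pos: [505.0, -19.5, 239.5]
ee_rot: [179.9, -0.3, -160.9]
force: [-0.1, -0.3, -1.6]
gripper_width: 29.8
gripper_force: 35.0
```

```bash
python3 - <<'E'
from h import *
a=cam("scene"); b=cam("top"); s=env.state()
print({k:np.round(s[k],2) for k in s if k not in("effort","qvel")})
def cr(c,x0,y0,x1,y1,s): return cv2.resize(c[0][y0:y1,x0:x1,::-1],None,fx=s,fy=s,interpolation=cv2.INTER_CUBIC)
p=s["ee_pos"]; tip=[p[0],p[1],p[2]-131]
print("tip",tip,proj(a,tip),proj(b,tip),"screw",proj(a,[506.8,-19.9,82]))
cv2.imwrite("pics/e1.png",cr(a,265,190,345,250,10))
E
```

```text
{'time_s': np.float64(6.2), 'qpos': array([-3.5300e+00,  1.0120e+01,  9.1660e+01,  1.0000e-02,  7.8200e+01,
       -1.1264e+02]), 'ee_pos': array([506.96, -19.73, 242.04]), 'ee_rot': array([-1.8000e+02,  3.0000e-02, -1.6089e+02]), 'force': array([-0.37,  1.2 , -1.58]), 'torque': array([ 0.11, -0.  , -0.05]), 'gripper_force': np.float64(34.99), 'gripper_width': np.float64(29.93)}
tip [np.float64(506.9645831179397), np.float64(-19.73417565137741), np.float64(111.04320974596871)] [297.63499884 222.15309825] [339.79252092 248.78321785] screw [298.09020125 230.68351838]
```

View pics/e1.png

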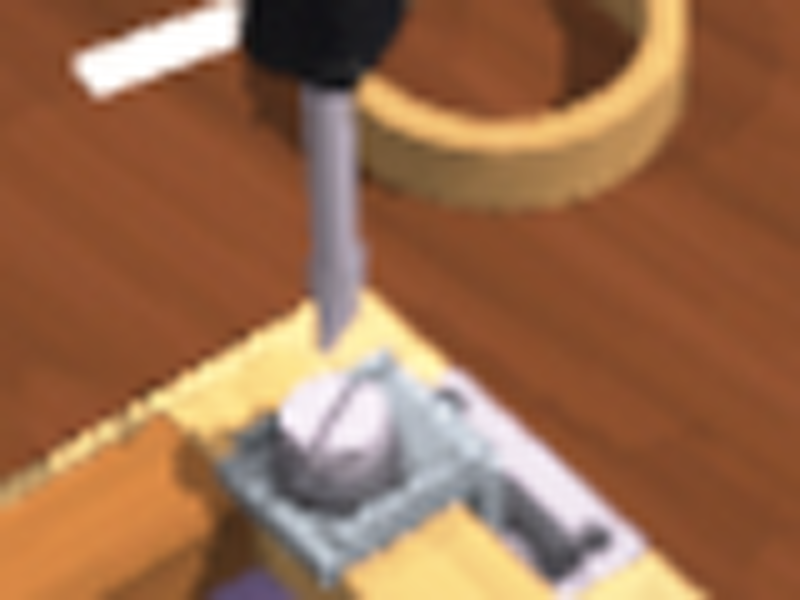

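Picture e1 shows the blade edge from about (325,350) to (362,300). It is parallel to the slot, which runs (310,448) to (365,372), so the blade's width is along the slot. Its lateral offset still needs a number.

```bash
cat > m.py <<'E'
from h import *
a=cam("scene"); s=env.state(); p=s["ee_pos"]
print(p,s["ee_rot"])
hsv=cv2.cvtColor(a[0],cv2.COLOR_RGB2HSV)[...,1].astype(float)
g=a[0].astype(float); rb=g[...,0]-g[...,2]
for v in range(199,226,2): print(v,rb[v,291:306].astype(int))
for h in (0,20,40,60): print(h,proj(a,[p[0],p[1],p[2]-131+h]))
E
python3 m.py
```

```text
[507.36000476 -19.80845557 242.57675417] [-1.79966470e+02  9.65767432e-02 -1.60873270e+02]
199 [ 54  54  56  22   3  -1  -1   8  47 108 121 122 125 123 110]
201 [ 52  53  52  21   4   0  -1  -2  22  63  69 101 122 122 123]
203 [83 74 59 31  6  0  0 -1 22 59 61 62 64 66 84]
205 [92 86 82 49  9 -1  1  0 15 59 60 62 61 62 64]
207 [98 95 93 58 12  1  0 -1 20 55 53 56 62 62 63]
209 [ 99  98 101  82  21  -1   0  -1  26  73  87  87  78  72  74]
211 [99 97 97 83 22 -1  0  0 32 78 85 84 84 86 89]
213 [ 99 100  98  90  25  -1  -1   0  26  72  94  92  90  88  86]
215 [96 97 98 74 20 -1  1 -1  0 41 93 98 96 95 96]
217 [100 100  97  62  14   0   1   0   0  50  96  97  98  97  99]
219 [ 99 100 103  75  17   0  -1  -1  24  79 102 108  97  96  97]
221 [ 97  87  92 106  53   0   1   0  60  86  89  88  99 111  94]
223 [104  91  83  83  82  12  25  76  84  83  84  83  84  85 100]
225 [107 107 104 103  98  80  82  83  83  77  51  22  -1  59  88]
0 [297.47646165 222.06691437]
20 [297.15303457 215.95850929]
40 [296.82158076 209.69850739]
60 [296.48179765 203.28119434]
```

Shank edges agree with the predicted axis to within 0.15 px (about 0.3 mm), so I descend gently.

Call:
send_rows([
  {"tx":0.001,"ty":0,"tz":0.04,"rx":0,"ry":0,"rz":0,"gripper":1},
  {"tx":0,"ty":0,"tz":0.016,"rx":0,"ry":0,"rz":0,"gripper":1},
  {"tx":0,"ty":0,"tz":0.002,"rx":0,"ry":0,"rz":0,"gripper":1},
  {"tx":0,"ty":0,"tz":0.002,"rx":0,"ry":0,"rz":0,"gripper":1},
  {"tx":0,"ty":0,"tz":0.002,"rx":0,"ry":0,"rz":0,"gripper":1},
  {"tx":0,"ty":0,"tz":0,"rx":0,"ry":0,"rz":0,"gripper":1},
])

```text
time_s: 7.0
ee_pos: [506.4, -19.9, 210.8]
ee_rot: [-180.0, 0.0, -160.8]
force: [1.1, -0.0, -1.7]
gripper_width: 30.0
gripper_force: 35.0
```

Already below the head top with no force. Continue down.

Call:
send_rows([
  {"tx":0,"ty":0,"tz":0.002,"rx":0,"ry":0,"rz":0,"gripper":1},
  {"tx":0,"ty":0,"tz":0.002,"rx":0,"ry":0,"rz":0,"gripper":1},
  {"tx":0,"ty":0,"tz":0.002,"rx":0,"ry":0,"rz":0,"gripper":1},
  {"tx":0,"ty":0,"tz":0.001,"rx":0,"ry":0,"rz":0,"gripper":1},
  {"tx":0,"ty":0,"tz":0,"rx":0,"ry":0,"rz":0,"gripper":1},
])

```text
time_s: 7.62
ee_pos: [506.8, -19.8, 209.5]
ee_rot: [-179.9, 0.2, -160.8]
force: [-2.3, 0.9, 10.9]
gripper_width: 30.0
gripper_force: 35.0
```

```bash
cat > st.py <<'E'
from workcell import env
s=env.state()
for k in("time_s","ee_pos","ee_rot","force","torque"): print(k,s[k])
print(s["qpos"].round(2),s["effort"].round(3))
E
python3 st.py
```

```text
time_s 7.625
ee_pos [506.76733604 -19.84081182 209.52505751]
ee_rot [-1.79946232e+02  1.61384735e-01 -1.60773232e+02]
force [-2.28607457  0.88143455 10.94193731]
torque [ 0.23031802  0.83149674 -0.02545371]
[-3.5500e+00  1.0970e+01  9.5260e+01  1.0000e-02  7.3610e+01 -1.1278e+02] [ -0.203 -29.019 -20.664  -0.218  -1.085   0.   ]
```

Call:
send_rows([
  {"tx":0,"ty":0.001,"tz":0,"rx":0,"ry":0,"rz":0,"gripper":1},
  {"tx":0,"ty":0,"tz":0,"rx":0,"ry":0,"rz":0,"gripper":1},
])

```text
time_s: 7.88
ee_pos: [506.7, -19.7, 209.5]
ee_rot: [-179.9, 0.2, -160.8]
force: [-2.0, 0.4, 10.0]
gripper_width: 29.7
gripper_force: 35.0
```

Call:
send_rows([
  {"tx":0,"ty":-0.002,"tz":0,"rx":0,"ry":0,"rz":0,"gripper":1},
  {"tx":0,"ty":0,"tz":0,"rx":0,"ry":0,"rz":0,"gripper":1},
])

```text
time_s: 8.12
ee_pos: [506.8, -20.0, 209.5]
ee_rot: [-180.0, 0.2, -160.8]
force: [-2.8, 0.8, 10.4]
gripper_width: 29.6
gripper_force: 35.0
```

Call:
send_rows([
  {"tx":0,"ty":0.001,"tz":0,"rx":0,"ry":0,"rz":0.1,"gripper":1},
  {"tx":0,"ty":0,"tz":0,"rx":0,"ry":0,"rz":0,"gripper":1},
])

```text
time_s: 8.38
ee_pos: [506.8, -19.6, 209.5]
ee_rot: [-180.0, 0.2, -163.8]
force: [-3.2, 1.1, 10.6]
gripper_width: 29.4
gripper_force: 35.0
```

```bash
python3 st.py; python3 - <<'E'
from h import *
a=cam("scene")
cv2.imwrite("pics/f1.png",cv2.resize(a[0][195:250,270:335,::-1],None,fx=10,fy=10,interpolation=cv2.INTER_CUBIC))
E
```

```text
time_s 8.375
ee_pos [506.78357761 -19.6444024  209.52842881]
ee_rot [-1.79971698e+02  1.75947776e-01 -1.63785167e+02]
force [-3.21563106  1.06436398 10.60917159]
torque [0.35131772 0.79161761 0.02136567]
[-3.5400e+00  1.0960e+01  9.5260e+01  3.0000e-02  7.3600e+01 -1.0977e+02] [ -0.37  -29.072 -20.649  -0.346  -1.054   0.104]
```

View pics/f1.png

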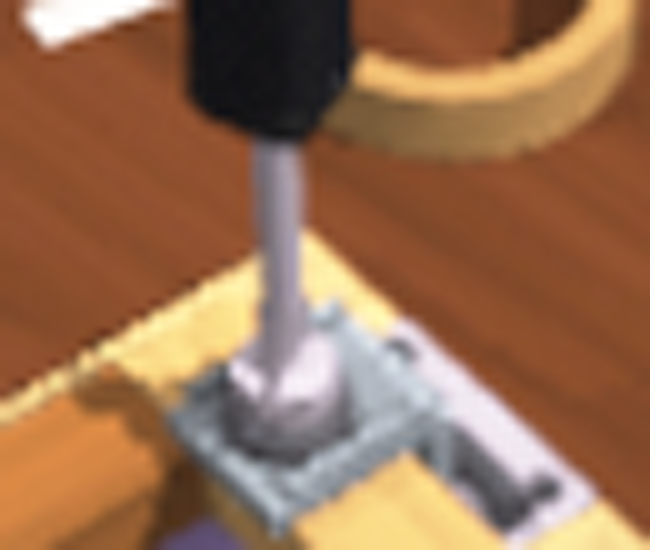

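```bash
python3 - <<'E'
from h import *
a=cam("scene")
e=cv2.imread("pics/e1.png").astype(float).sum(2); f=cv2.imread("pics/f1.png").astype(float).sum(2)
# column at handle/shank boundary: threshold crossing
for nm,im,x0,y0,tz,cols in(("e",e,265,190,242.3,(320,330,340)),("f",f,270,195,209.5,(268,278,288))):
    for c in cols:
        p=im[:,c]; k=[i for i in range(1,len(p)) if p[i-1]<210<=p[i]][:1]
        r=(k[0]+.5)/10-.5+y0 if k else None
        print(nm,(c+.5)/10-.5+x0,r)
    for dz in(-2,0,2):
        w=np.radians(19.2 if nm=="e" else 16.2); z=tz-41.5+dz
        print(dz,[proj(a,[506.9+i*np.cos(w)-j*np.sin(w),-19.8+i*np.sin(w)+j*np.cos(w),z]).round(2) for i,j in((15,15),(15,-15),(-15,15),(0,0))])
E
```

```text
e 296.55 198.65
e 297.55 198.65
e 298.55 198.65
-2 [array([299.21, 200.83]), array([286.65, 196.53]), array([305.61, 191.84]), array([296.16, 194.18])]
0 [array([299.18, 200.15]), array([286.6 , 195.85]), array([305.59, 191.17]), array([296.13, 193.5 ])]
2 [array([299.15, 199.48]), array([286.55, 195.18]), array([305.56, 190.49]), array([296.09, 192.83])]
f 296.35 208.85
f 297.35 208.85
f 298.35 208.85
-2 [array([299.23, 211.73]), array([287.28, 206.97]), array([306.13, 203.  ]), array([296.73, 204.98])]
0 [array([299.2 , 211.08]), array([287.23, 206.33]), array([306.11, 202.35]), array([296.7 , 204.34])]
2 [array([299.17, 210.44]), array([287.19, 205.68]), array([306.09, 201.71]), array([296.67, 203.69])]
```

Call:
send_rows([
  {"tx":0,"ty":0.002,"tz":-0.003,"rx":0,"ry":0,"rz":-0.1,"gripper":1},
  {"tx":0,"ty":0.002,"tz":0,"rx":0,"ry":0,"rz":0,"gripper":1},
  {"tx":0,"ty":0,"tz":0,"rx":0,"ry":0,"rz":0,"gripper":1},
])

```text
time_s: 8.85
ee_pos: [506.5, -18.8, 209.7]
ee_rot: [-179.8, 0.1, -160.8]
force: [-0.6, -1.8, 6.3]
gripper_width: 29.4
gripper_force: 35.0
```

Call:
send_rows([
  {"tx":0,"ty":-0.004,"tz":0,"rx":0,"ry":0,"rz":0,"gripper":1},
  {"tx":0,"ty":-0.004,"tz":0,"rx":0,"ry":0,"rz":0,"gripper":1},
  {"tx":0,"ty":0,"tz":0,"rx":0,"ry":0,"rz":0,"gripper":1},
])

```text
time_s: 9.22
ee_pos: [506.9, -20.3, 209.6]
ee_rot: [179.8, 0.1, -160.9]
force: [-0.5, 2.4, 7.6]
gripper_width: 30.2
gripper_force: 35.0
```

The lateral play is about 1.5 mm between two walls, so the blade is in the slot. I centre it and push a bit more to check the depth.

Call:
send_rows([
  {"tx":0,"ty":0.004,"tz":0.002,"rx":0,"ry":0,"rz":0,"gripper":1},
  {"tx":0,"ty":0,"tz":0.003,"rx":0,"ry":0,"rz":0,"gripper":1},
  {"tx":0,"ty":0,"tz":0.002,"rx":0,"ry":0,"rz":0,"gripper":1},
  {"tx":0,"ty":0,"tz":0,"rx":0,"ry":0,"rz":0,"gripper":1},
])

```text
time_s: 9.72
ee_pos: [507.9, -19.6, 209.2]
ee_rot: [-179.9, 0.4, -160.8]
force: [-1.6, 1.2, 20.3]
gripper_width: 29.6
gripper_force: 35.0
```

```bash
python3 st.py; python3 - <<'E'
from h import *
a=cam("scene"); g=a[0].astype(int).sum(2)
for v in range(203,214): print(v,g[v,290:306])
E
```

```text
time_s 9.725
ee_pos [507.91324522 -19.55896376 209.16887091]
ee_rot [-179.90665699    0.35516682 -160.83115636]
force [-1.64293375  1.20754906 20.31443209]
torque [ 0.22383008  0.95626718 -0.07129604]
[-3.5400e+00  1.0970e+01  9.5310e+01  5.0000e-02  7.3360e+01 -1.1272e+02] [-1.8600e-01 -2.4358e+01 -1.7295e+01 -1.9900e-01 -1.3000e+00  1.0000e-03]
203 [ 61  65  64  65  61  58  57  64  73  82  87  85  89  96 151 321]
204 [ 62  64  58  60  58  58  56  59  70  78  87  87  96 125 207 253]
205 [ 65  65  64  66  63  60  60  61  70  82  79  90 111 193 255 265]
206 [108  62  65  65  63  82  74  58  81  92 102 118 194 251 269 269]
207 [218 172 118  68  65  80  71  73  91 160 138 135 212 250 265 267]
208 [279 262 224 200 165 122  80  73  81 159 150 176 202 208 222 246]
209 [274 275 280 277 254 247 206 233 221 170 182 226 243 220 208 232]
210 [275 275 274 278 279 319 321 378 414 348 261 231 239 243 245 251]
211 [275 276 274 274 278 325 356 426 497 439 306 239 234 235 242 247]
212 [276 277 276 275 274 321 349 422 493 442 320 251 242 238 238 239]
213 [276 277 278 273 275 324 347 417 489 444 325 263 255 249 243 240]
```

```bash
python3 - <<'E'
from h import *
a=cam("scene")
e=cv2.imread("pics/e1.png").astype(float); x0,y0=265,190
g=cv2.resize(e,(80,60),interpolation=cv2.INTER_AREA).sum(2)
f=a[0].astype(float).sum(2)
S=15
def box(x,y,z,w):
    return [(x+S*(i*np.cos(w)-j*np.sin(w)),y+S*(i*np.sin(w)+j*np.cos(w)),z) for i,j in((1,1),(1,-1))]
for nm,im,ox,oy,tz,x,y in(("e",g,x0,y0,242.4,507,-19.75),("f",f,0,0,209.17,507.3,-19.6)):
    for c in(289,290,291,292,293):
        col=im[:,c-ox]; r0=(192 if nm=="e" else 200)-oy
        bg=col[r0+12-(3 if nm=="e" else 0)]; th=(62+bg)/2
        for r in range(r0-2,r0+14):
            if col[r]<th<=col[r+1]: m=r+(th-col[r])/(col[r+1]-col[r])+oy; break
        A,B=[proj(a,q) for q in box(x,y,tz-41.5,np.radians(19.2))]
        p=B[1]+(c-B[0])/(A[0]-B[0])*(A[1]-B[1])
        print(nm,c,round(m,2),round(p,2),round(m-p,2),round(bg))
E
```

```text
e 289 194.5 196.68 -2.18 231
e 290 196.2 197.02 -0.83 187
e 291 196.52 197.37 -0.85 156
e 292 196.98 197.71 -0.73 156
e 293 197.13 198.05 -0.92 154
f 289 205.71 207.51 -1.81 276
f 290 206.52 207.86 -1.34 275
f 291 206.93 208.21 -1.28 275
f 292 207.48 208.56 -1.08 276
f 293 207.77 208.91 -1.13 274
```

The stop is flat and firm, but it sits about 1.7 mm higher than I computed. Decisive check: raise 4 mm and feel the slot walls again. If it was on the floor, the tip is still 2 mm inside the slot.

Call:
send_rows([
  {"tx":0,"ty":0,"tz":-0.008,"rx":0,"ry":0,"rz":0,"gripper":1},
  {"tx":0,"ty":0,"tz":-0.008,"rx":0,"ry":0,"rz":0,"gripper":1},
  {"tx":0,"ty":0.002,"tz":0,"rx":0,"ry":0,"rz":0,"gripper":1},
  {"tx":0,"ty":0.002,"tz":0,"rx":0,"ry":0,"rz":0,"gripper":1},
  {"tx":0,"ty":0,"tz":0,"rx":0,"ry":0,"rz":0,"gripper":1},
])

```text
time_s: 10.45
ee_pos: [505.7, -18.8, 212.6]
ee_rot: [-179.9, -0.0, -160.8]
force: [0.9, -2.8, -2.2]
gripper_width: 29.9
gripper_force: 35.0
```

Call:
send_rows([
  {"tx":0,"ty":-0.004,"tz":0,"rx":0,"ry":0,"rz":0,"gripper":1},
  {"tx":0,"ty":-0.004,"tz":0,"rx":0,"ry":0,"rz":0,"gripper":1},
  {"tx":0,"ty":0,"tz":0,"rx":0,"ry":0,"rz":0,"gripper":1},
])

```text
time_s: 10.82
ee_pos: [506.6, -21.0, 212.8]
ee_rot: [179.9, -0.0, -160.8]
force: [-0.1, 0.2, -2.1]
gripper_width: 29.9
gripper_force: 35.0
```

Call:
send_rows([
  {"tx":0,"ty":-0.001,"tz":0,"rx":0,"ry":0,"rz":0,"gripper":1},
  {"tx":0,"ty":0,"tz":0,"rx":0,"ry":0,"rz":0,"gripper":1},
  {"tx":0,"ty":0,"tz":0,"rx":0,"ry":0,"rz":0,"gripper":1},
])

```text
time_s: 11.2
ee_pos: [506.7, -21.4, 212.8]
ee_rot: [179.9, -0.0, -160.8]
force: [-0.7, 2.7, -3.0]
gripper_width: 29.9
gripper_force: 35.0
```

Call:
send_rows([
  {"tx":0,"ty":-0.001,"tz":-0.003,"rx":0,"ry":0,"rz":0,"gripper":1},
  {"tx":0,"ty":0,"tz":0,"rx":0,"ry":0,"rz":0,"gripper":1},
  {"tx":0,"ty":0,"tz":0,"rx":0,"ry":0,"rz":0,"gripper":1},
])

```text
time_s: 11.58
ee_pos: [506.7, -22.0, 214.4]
ee_rot: [179.9, -0.0, -160.8]
force: [-2.5, 4.9, -3.1]
gripper_width: 30.0
gripper_force: 35.0
```

The slot wall is still felt 5.2 mm above the stop, so the stop was the slot floor and the blade was fully seated. I re-centre, press lightly and start turning clockwise.

Call:
send_rows([
  {"tx":0,"ty":0.003,"tz":0,"rx":0,"ry":0,"rz":0,"gripper":1},
  {"tx":0,"ty":0.003,"tz":0.006,"rx":0,"ry":0,"rz":0,"gripper":1},
  {"tx":0,"ty":0,"tz":0.007,"rx":0,"ry":0,"rz":0,"gripper":1},
  {"tx":0,"ty":0,"tz":0,"rx":0,"ry":0,"rz":0,"gripper":1},
  {"tx":0,"ty":0,"tz":0,"rx":0,"ry":0,"rz":0,"gripper":1},
], grip_force=50)

```text
time_s: 12.2
ee_pos: [507.3, -20.4, 209.6]
ee_rot: [-179.9, 0.2, -160.8]
force: [-1.5, 2.3, 5.2]
gripper_width: 30.1
gripper_force: 50.0
```

```bash
python3 st.py
```

```text
time_s 12.2
ee_pos [507.34040587 -20.3713451  209.56882044]
ee_rot [-1.79871539e+02  1.67002213e-01 -1.60762895e+02]
force [-1.4701486   2.26283414  5.23701772]
torque [0.83478374 0.59920121 0.03385225]
[-3.5600e+00  1.1000e+01  9.5210e+01 -6.0000e-02  7.3590e+01 -1.1278e+02] [-1.0540e+00 -3.1916e+01 -2.2633e+01 -1.0270e+00 -8.8600e-01  1.3000e-02]
```

Call:
send_rows([
  {"tx":0,"ty":0,"tz":0,"rx":0,"ry":0,"rz":0.1,"gripper":1},
  {"tx":0,"ty":0,"tz":0,"rx":0,"ry":0,"rz":0.1,"gripper":1},
  {"tx":0,"ty":0,"tz":0,"rx":0,"ry":0,"rz":0.1,"gripper":1},
  {"tx":0,"ty":0,"tz":0,"rx":0,"ry":0,"rz":0.1,"gripper":1},
  {"tx":0,"ty":0,"tz":0,"rx":0,"ry":0,"rz":0,"gripper":1},
  {"tx":0,"ty":0,"tz":0,"rx":0,"ry":0,"rz":0,"gripper":1},
])

```text
time_s: 12.95
ee_pos: [507.4, -20.2, 209.6]
ee_rot: [-179.9, 0.2, -172.8]
force: [-1.7, 2.5, 4.3]
gripper_width: 29.4
gripper_force: 50.0
```

```bash
python3 st.py
```

```text
time_s 12.95
ee_pos [507.39517293 -20.18744493 209.58180316]
ee_rot [-179.93517847    0.2007799  -172.76216313]
force [-1.74717345  2.4958617   4.26258073]
torque [0.91250657 0.57655717 0.10964774]
[-3.5600e+00  1.1000e+01  9.5210e+01 -3.0000e-02  7.3580e+01 -1.0079e+02] [ -1.311 -31.914 -22.609  -1.194  -0.86    0.065]
```

Call:
send_rows([
  {"tx":0,"ty":0.0014,"tz":0.001,"rx":0,"ry":0,"rz":0.1,"gripper":1},
  {"tx":0,"ty":0,"tz":0,"rx":0,"ry":0,"rz":0.1,"gripper":1},
  {"tx":0,"ty":0,"tz":0,"rx":0,"ry":0,"rz":0,"gripper":1},
  {"tx":0,"ty":0,"tz":0,"rx":0,"ry":0,"rz":0,"gripper":1},
])

```text
time_s: 13.45
ee_pos: [507.4, -19.9, 209.6]
ee_rot: [-179.9, 0.2, -178.7]
force: [-2.2, 2.0, 7.1]
gripper_width: 29.8
gripper_force: 50.0
```

```bash
python3 st.py
```

```text
time_s 13.45
ee_pos [507.43325079 -19.92079778 209.56129257]
ee_rot [-179.89576626    0.24186115 -178.74917537]
force [-2.21147741  1.96372136  7.0540021 ]
torque [0.67510869 0.70873832 0.06237103]
[-3.480e+00  1.098e+01  9.524e+01 -9.000e-02  7.353e+01 -9.471e+01] [ -0.9   -30.898 -21.992  -0.796  -0.992   0.065]
```

Call:
send_rows([
  {"tx":0.001,"ty":0.0006,"tz":0,"rx":0,"ry":0,"rz":0.1,"gripper":1},
  {"tx":0,"ty":0,"tz":0,"rx":0,"ry":0,"rz":0.1,"gripper":1},
  {"tx":0,"ty":0,"tz":0,"rx":0,"ry":0,"rz":0,"gripper":1},
  {"tx":0,"ty":0,"tz":0,"rx":0,"ry":0,"rz":0,"gripper":1},
])

```text
time_s: 13.95
ee_pos: [507.2, -19.9, 209.6]
ee_rot: [-179.9, 0.3, 175.3]
force: [-2.2, 0.9, 7.0]
gripper_width: 29.6
gripper_force: 50.0
```

```bash
python3 st.py
```

```text
time_s 13.95
ee_pos [507.21956912 -19.86471558 209.58905337]
ee_rot [-179.89824701    0.29301976  175.25674253]
force [-2.20442883  0.87908682  6.99639155]
torque [0.54955283 0.57519769 0.07757031]
[ -3.46  10.93  95.29  -0.11  73.48 -88.69] [ -0.76  -31.054 -21.865  -0.62   -0.758   0.1  ]
```

Call:
send_rows([
  {"tx":0.0005,"ty":0,"tz":0,"rx":0,"ry":0,"rz":0.08,"gripper":1},
  {"tx":0,"ty":0,"tz":0,"rx":0,"ry":0,"rz":0.08,"gripper":1},
  {"tx":0,"ty":0,"tz":0,"rx":0,"ry":0,"rz":0,"gripper":1},
  {"tx":0,"ty":0,"tz":0,"rx":0,"ry":0,"rz":0,"gripper":1},
])

```text
time_s: 14.45
ee_pos: [507.1, -19.9, 209.6]
ee_rot: [-179.9, 0.3, 170.5]
force: [-1.5, 1.8, 6.7]
gripper_width: 30.2
gripper_force: 50.0
```

```bash
python3 st.py
```

```text
time_s 14.45
ee_pos [507.08740339 -19.92457586 209.56540363]
ee_rot [-179.91372101    0.31473725  170.47469947]
force [-1.47086091  1.83559777  6.65180901]
torque [0.48685611 0.45346006 0.17597522]
[ -3.46  10.92  95.32  -0.12  73.46 -83.9 ] [ -0.824 -31.123 -21.808  -0.551  -0.651   0.204]
```

The foot is biting now. I take small steps and average several readings.

Call:
send_rows([
  {"tx":0,"ty":0,"tz":0,"rx":0,"ry":0,"rz":0.05,"gripper":1},
  {"tx":0,"ty":0,"tz":0,"rx":0,"ry":0,"rz":0,"gripper":1},
  {"tx":0,"ty":0,"tz":0,"rx":0,"ry":0,"rz":0,"gripper":1},
])

```text
time_s: 14.82
ee_pos: [507.1, -19.9, 209.6]
ee_rot: [-179.9, 0.3, 169.0]
force: [-0.8, 1.1, 6.6]
gripper_width: 29.7
gripper_force: 50.0
```

```bash
cat > av.py <<'E'
from workcell import env
import numpy as np
T=[];J=[]
for i in range(8):
    env.grab_frame("top"); s=env.state(); T.append(s["torque"][2]); J.append(s["effort"][5])
print(np.mean(T),np.std(T),np.mean(J),np.std(J),s["force"],s["ee_pos"],s["ee_rot"],s["time_s"])
E
python3 av.py
```

```text
0.21190158325212016 0.028372650209289207 0.23944817134179175 2.5027719098072933e-05 [-1.15448049  1.35466566  6.01917328] [507.09214789 -19.90302903 209.56206648] [-179.92111644    0.31597272  168.98473488] 15.225
```

Call:
send_rows([
  {"tx":0,"ty":0,"tz":0,"rx":0,"ry":0,"rz":0.04,"gripper":1},
  {"tx":0,"ty":0,"tz":0,"rx":0,"ry":0,"rz":0.035,"gripper":1},
  {"tx":0,"ty":0,"tz":0,"rx":0,"ry":0,"rz":0,"gripper":1},
  {"tx":0,"ty":0,"tz":0,"rx":0,"ry":0,"rz":0,"gripper":1},
])

```text
time_s: 15.72
ee_pos: [507.1, -19.9, 209.5]
ee_rot: [-179.9, 0.3, 166.7]
force: [-0.6, 1.4, 6.8]
gripper_width: 29.6
gripper_force: 50.0
```

```bash
python3 av.py
```

```text
0.2879812711926193 0.02779488303001771 0.2885728469118476 1.925529299388241e-05 [-1.45795382  1.63301064  6.10698298] [507.10510881 -19.92074064 209.56023485] [-179.93039446    0.31963824  166.74103125] 16.125
```

Torque is 0.288 by both sensors, firmly tight. I ease off within the slot's play and lift out.

Call:
send_rows([
  {"tx":0,"ty":0,"tz":0,"rx":0,"ry":0,"rz":-0.08,"gripper":1},
  {"tx":0,"ty":0,"tz":0,"rx":0,"ry":0,"rz":-0.07,"gripper":1},
  {"tx":0,"ty":0,"tz":-0.004,"rx":0,"ry":0,"rz":0,"gripper":1},
  {"tx":0,"ty":0,"tz":-0.006,"rx":0,"ry":0,"rz":0,"gripper":1},
  {"tx":0,"ty":0,"tz":-0.01,"rx":0,"ry":0,"rz":0,"gripper":1},
  {"tx":0,"ty":0,"tz":-0.03,"rx":0,"ry":0,"rz":0,"gripper":1},
  {"tx":0,"ty":0,"tz":-0.1,"rx":0,"ry":0,"rz":0,"gripper":1},
  {"tx":0,"ty":0,"tz":-0.03,"rx":0,"ry":0,"rz":0,"gripper":1},
  {"tx":0,"ty":0,"tz":0,"rx":0,"ry":0,"rz":0,"gripper":1},
  {"tx":0,"ty":0,"tz":0,"rx":0,"ry":0,"rz":0,"gripper":1},
])

```text
time_s: 17.38
ee_pos: [504.5, -18.8, 296.1]
ee_rot: [-180.0, -0.2, 171.2]
force: [0.3, -0.3, -2.4]
gripper_width: 30.0
gripper_force: 50.0
```

```bash
python3 st.py
```

```text
time_s 17.375
ee_pos [504.53920657 -18.83964811 296.0586789 ]
ee_rot [-1.79983179e+02 -1.65932535e-01  1.71177749e+02]
force [ 0.33900513 -0.26232824 -2.37499666]
torque [0.02578181 0.02463655 0.04418222]
[ -3.44   8.95  85.54  -0.    85.68 -84.62] [-0.0000e+00 -3.5438e+01 -2.6079e+01 -3.1000e-02  7.9000e-02  0.0000e+00]
```

Call:
send_rows([
  {"tx":0,"ty":0,"tz":0,"rx":0,"ry":0,"rz":-0.183,"gripper":1},
  {"tx":-0.0166,"ty":-0.1067,"tz":0,"rx":0,"ry":0,"rz":0,"gripper":1},
  {"tx":-0.0166,"ty":-0.1067,"tz":0,"rx":0,"ry":0,"rz":0,"gripper":1},
  {"tx":-0.0166,"ty":-0.1067,"tz":0,"rx":0,"ry":0,"rz":0,"gripper":1},
  {"tx":-0.0166,"ty":-0.1067,"tz":0,"rx":0,"ry":0,"rz":0,"gripper":1},
  {"tx":-0.0166,"ty":-0.1067,"tz":0,"rx":0,"ry":0,"rz":0,"gripper":1},
  {"tx":0,"ty":0,"tz":0,"rx":0,"ry":0,"rz":0,"gripper":1},
  {"tx":0,"ty":0,"tz":0,"rx":0,"ry":0,"rz":0,"gripper":1},
  {"tx":0,"ty":0,"tz":0,"rx":0,"ry":0,"rz":0,"gripper":1},
])

```text
time_s: 18.5
ee_pos: [531.2, -286.3, 297.1]
ee_rot: [180.0, -0.0, 176.7]
force: [-0.4, 0.0, -2.5]
gripper_width: 29.8
gripper_force: 50.0
```

Call:
send_rows([
  {"tx":0.001,"ty":-0.0024,"tz":0.06,"rx":0,"ry":0,"rz":0,"gripper":1},
  {"tx":0,"ty":0,"tz":0.044,"rx":0,"ry":0,"rz":0,"gripper":1},
  {"tx":0,"ty":0,"tz":0.008,"rx":0,"ry":0,"rz":0,"gripper":1},
  {"tx":0,"ty":0,"tz":0.008,"rx":0,"ry":0,"rz":0,"gripper":1},
  {"tx":0,"ty":0,"tz":0.008,"rx":0,"ry":0,"rz":0,"gripper":1},
  {"tx":0,"ty":0,"tz":0.008,"rx":0,"ry":0,"rz":0,"gripper":1},
  {"tx":0,"ty":0,"tz":0,"rx":0,"ry":0,"rz":0,"gripper":1},
])

```text
time_s: 19.38
ee_pos: [530.7, -288.7, 229.4]
ee_rot: [180.0, -0.0, 176.7]
force: [0.6, -1.0, -2.7]
gripper_width: 29.8
gripper_force: 50.0
```

Call:
send_rows([
  {"tx":0,"ty":0.002,"tz":0.02,"rx":0,"ry":0,"rz":0,"gripper":1},
  {"tx":0,"ty":0,"tz":0.05,"rx":0,"ry":0,"rz":0,"gripper":1},
  {"tx":0,"ty":0,"tz":0.05,"rx":0,"ry":0,"rz":0,"gripper":1},
  {"tx":0,"ty":0,"tz":0.03,"rx":0,"ry":0,"rz":0,"gripper":1},
  {"tx":0,"ty":0,"tz":0.004,"rx":0,"ry":0,"rz":0,"gripper":1},
  {"tx":0,"ty":0,"tz":0.002,"rx":0,"ry":0,"rz":0,"gripper":1},
  {"tx":0,"ty":0,"tz":0.002,"rx":0,"ry":0,"rz":0,"gripper":1},
  {"tx":0,"ty":0,"tz":0.002,"rx":0,"ry":0,"rz":0,"gripper":1},
  {"tx":0,"ty":0,"tz":0,"rx":0,"ry":0,"rz":0,"gripper":1},
])

```text
time_s: 20.5
ee_pos: [530.9, -287.8, 149.8]
ee_rot: [-180.0, 0.0, 176.7]
force: [-0.1, 0.4, -1.8]
gripper_width: 29.8
gripper_force: 50.0
```

Call:
send_rows([
  {"tx":0,"ty":0,"tz":0.002,"rx":0,"ry":0,"rz":0,"gripper":1},
  {"tx":0,"ty":0,"tz":0.001,"rx":0,"ry":0,"rz":0,"gripper":1},
  {"tx":0,"ty":0,"tz":0,"rx":0,"ry":0,"rz":0,"gripper":1},
  {"tx":0,"ty":0,"tz":0,"rx":0,"ry":0,"rz":0,"gripper":1},
])

```text
time_s: 21.0
ee_pos: [531.0, -287.8, 148.8]
ee_rot: [-180.0, 0.1, 176.7]
force: [-0.8, 0.1, 6.5]
gripper_width: 29.5
gripper_force: 50.0
```

It rests on the rack at TCP 148.8, which also confirms the blade offset and the full seating. Release and retreat.

Call:
send_rows([
  {"tx":0,"ty":0,"tz":-0.001,"rx":0,"ry":0,"rz":0,"gripper":1},
  {"tx":0,"ty":0,"tz":0,"rx":0,"ry":0,"rz":0,"gripper":-1},
  {"tx":0,"ty":0,"tz":0,"rx":0,"ry":0,"rz":0,"gripper":-1},
  {"tx":0,"ty":0,"tz":0,"rx":0,"ry":0,"rz":0,"gripper":-1},
  {"tx":0,"ty":0,"tz":0,"rx":0,"ry":0,"rz":0,"gripper":-1},
  {"tx":0,"ty":0,"tz":0,"rx":0,"ry":0,"rz":0,"gripper":-1},
  {"tx":0,"ty":0,"tz":0,"rx":0,"ry":0,"rz":0,"gripper":-1},
  {"tx":0,"ty":0,"tz":-0.06,"rx":0,"ry":0,"rz":0,"gripper":-1},
  {"tx":0,"ty":0,"tz":-0.12,"rx":0,"ry":0,"rz":0,"gripper":-1},
  {"tx":0,"ty":0,"tz":-0.12,"rx":0,"ry":0,"rz":0,"gripper":-1},
  {"tx":0.1,"ty":0,"tz":0,"rx":0,"ry":0,"rz":0,"gripper":-1},
  {"tx":0.1,"ty":0,"tz":0,"rx":0,"ry":0,"rz":0,"gripper":-1},
])

```text
time_s: 22.5
ee_pos: [430.4, -282.1, 299.2]
ee_rot: [-179.9, 0.1, 176.7]
force: [-0.7, -1.0, -0.0]
gripper_width: 91.3
gripper_force: 0.0
```

Call:
send_rows([
  {"tx":0,"ty":0.1,"tz":0,"rx":0,"ry":0,"rz":0,"gripper":-1},
  {"tx":0,"ty":0.1,"tz":0,"rx":0,"ry":0,"rz":0,"gripper":-1},
  {"tx":0,"ty":0,"tz":0,"rx":0,"ry":0,"rz":0,"gripper":-1},
  {"tx":0,"ty":0,"tz":0,"rx":0,"ry":0,"rz":0,"gripper":-1},
])

```text
time_s: 23.0
ee_pos: [437.0, -182.5, 298.7]
ee_rot: [-180.0, 0.0, 176.7]
force: [-0.1, 0.7, -0.1]
gripper_width: 91.0
gripper_force: 0.0
```

```bash
python3 - <<'E'
from h import *
a=cam("scene"); 
cv2.imwrite("pics/g1.png",cv2.resize(a[0][100:300,160:400,::-1],None,fx=3,fy=3,interpolation=cv2.INTER_CUBIC))
E
```

```text
(no output)
```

View pics/g1.png

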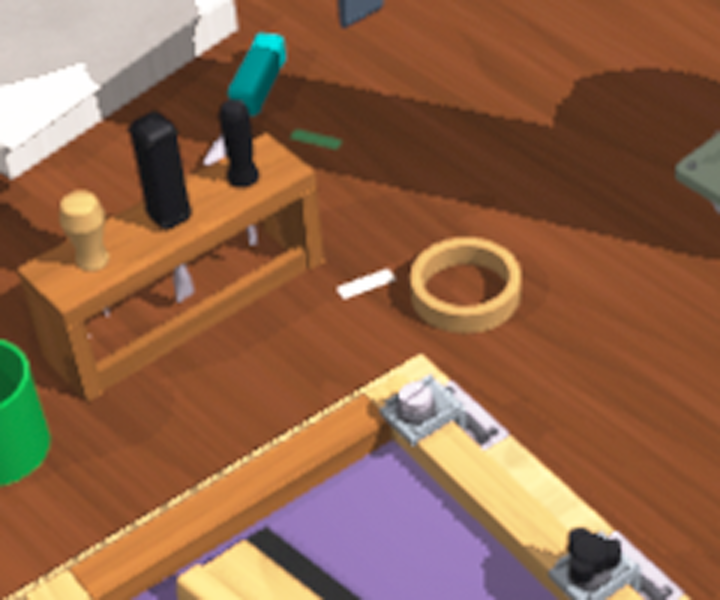

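The flat driver stands back in its hole (155,170) and nothing near the clamps has changed. However, the turquoise driver (258,70) looks different from before, so I compare before and after.

```bash
python3 - <<'E'
from h import *
a=cam("scene"); b=cam("top")
s0=cv2.imread("pics/scene0.png"); t0=cv2.imread("pics/top0.png")
A=a[0][...,::-1]; B=b[0][...,::-1]
c=lambda im,x,y:cv2.resize(im[y:y+95,x:x+130],None,fx=3,fy=3,interpolation=cv2.INTER_CUBIC)
cv2.imwrite("pics/h1.png",np.vstack([np.hstack([c(s0,160,95),c(A,160,95)]),np.hstack([c(t0,430,220),c(B,430,220)])]))
for n,im in(("s0",s0),("s",A),("t0",t0),("t",B)):
    i=im.astype(int); m=(i[...,0]-i[...,2]>60)&(i[...,1]-i[...,2]>60); y,x=np.nonzero(m); k=(x>150)&(x<560)&(y<320); print(n,k.sum(),x[k].mean(),y[k].mean(),x[k].min(),x[k].max(),y[k].min(),y[k].max())
E
```

```text
s0 431 216.01624129930394 131.1879350348028 153 226 112 238
s 321 236.8380062305296 134.65420560747663 152 254 111 238
t0 384 505.1171875 274.0078125 488 520 264 283<stdin>:8: RuntimeWarning: Mean of empty slice.
  ret = ret.dtype.type(ret / rcount)
Traceback (most recent call last):
ValueError: zero-size array to reduction operation minimum which has no identity
```

View pics/h1.png

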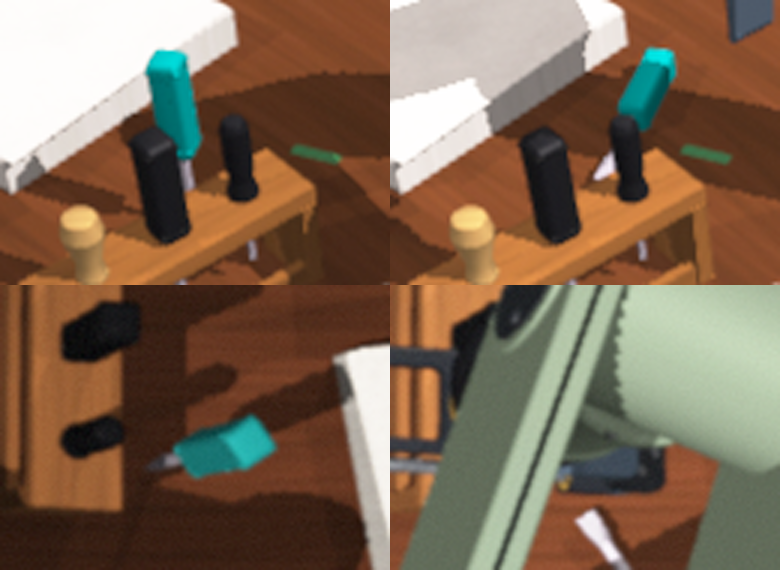

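The look-alike had been balanced upright on its blade. It toppled and now lies on the bench. The gripper never came near it and I saw no force spike, and it can't be balanced upright again, so touching it would only add risk. I hand in.

```bash
python3 -c "
from workcell import env
print(env.job_done())"
```

```text
the job is handed in; nothing more can be done
None
```

I tightened the screw to about 0.29 N m with the blade fully seated and put the flat driver back in its rack hole, handed in at about 23 s; the turquoise look-alike, upright behind the rack at the start, was lying on the bench by the end (cause not seen, probably not the gripper), and I left it there.

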